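Stack the ferrule trays on their lugs

TASK

On the cane maker's bench, pick up the empty long tray, turn it half a turn, still upright, so that its ends change places, and set it squarely on top of the equally long tray that holds the metal ferrules, so that its feet stand on the rim lugs and it sits level and high, stacked rather than nested. Leave it there released; keep the ferrule tray about where it stands, and leave the short tray alone.

Things in the scene. Friction and masses are not known exactly. Their poses are not given: they have to be found in the camera images.
- empty_tray_mid (a point): Empty long tray, to be moved: grey plastic, 144 long (x) x 60 wide (y) x 58 high, 0.13-0.25 kg. Upper tier: flat upright sides 28-56 mm above the underside; grip these across the 60 mm width at mid-length. Lower tier 44 wide. Rim lugs (small shelves): one mid-rim at the -x end, two in the corners of the +x end. Feet below: one mid +x end, two at -x corners. Point: centre in plan, 30 mm above the underside, z up.
- empty_tray_end (a point): Middle of the empty long tray's -x (single-lug) end face, 72 mm from its centre, 30 mm above its underside, same axes. At the start both long trays face roughly away from the robot (+x within 25 degrees of the robot's). Facing alike they nest (upper one about 31 mm higher than the lower); turned half a turn, feet stand on lugs: 56 mm higher, 9 mm play lengthwise.
- full_tray_mid (a point): Tray of ferrules, to stack on: same size, lugs and axes as the empty long tray (one lug at its -x end, two corner lugs at +x), loose on the bench, about 0.8 kg. Eight brass and steel ferrules lie fixed in its bottom, below the lugs. Lug tops are level with the side walls, 56 mm above the underside; end walls rise 2 mm more. Point: centre in plan, 30 mm above the underside, z up.
- short_tray_mid (a point): Bystander, not to be moved: an empty grey tray of the same kind but short, 108 long (x) x 60 wide x 58 mm high, too short for the long trays' lugs. The three trays stand side by side in any order, with low tools up to 25 mm high between them. Point: centre in plan, 30 mm above the underside, z up.
Not all that is in view belongs to the job. What is shaped like the part that bears empty_tray_mid but red is not meant.

How it is judged (in metres and radians):
At the end, for the whole second after the job is handed in: Empty long tray on the ferrule tray, end for end, centred within 14 mm, in line within 11 deg, level within 4.5 deg, 51 to 62 mm higher (on the lugs). Ferrule tray on the bench, upright within 2.8 deg, point below 36 mm, within 40 mm of its start; short tray within 30 mm of its start (horizontal distance between empty_tray_mid and full_tray_mid below 0.014 m and angle between the x axis of empty_tray_mid and the x axis of full_tray_mid, either way round below 0.2 rad and x of empty_tray_end in the frame of full_tray_mid above 0.04 m and z of empty_tray_mid in the frame of full_tray_mid between 0.051 and 0.062 m and angle between empty_tray_mid's own z axis and vertical below 0.08 rad and angle between full_tray_mid's own z axis and vertical below 0.05 rad and height (world z) of full_tray_mid below 0.036 m and distance of full_tray_mid from where it was at the start of the episode below 0.04 m and distance of short_tray_mid from where it was at the start of the episode below 0.03 m); the robot touches nothing.
It fails at once if the short tray is moved by more than 30 mm (distance of short_tray_mid from where it was at the start of the episode above 0.03 m).
It fails at once if the ferrule tray is shifted by more than 40 mm (distance of full_tray_mid from where it was at the start of the episode above 0.04 m).
It also fails if it takes over 40 s, if anything falls off the work surface, if the arm or the gripper's body presses on something with over 40 N, if the wrist force passes 120 N, or if a joint passes its speed limit or range.

ROBOT

A 6-joint arm with a two-finger parallel gripper is mounted at the origin on the work surface. World frame = base frame: x ahead of the robot, y to its left, z up, the work surface at z = 0. Lengths are in m, angles in degrees, forces in N, time in s.
With the tool pointing down it reaches from about 0.3 to 0.85 m from the base axis. Payload 4.2 kg.
Tool frame: the origin (TCP) lies midway between the tips of the shut fingers; the grasp point (between the pads) lies 19 mm behind it (grip_depth is the distance from the TCP to the grasp point, in m); z points along the fingers, y is the direction in which the jaws open and shut (so a half turn about z gives the same grasp; the last joint's range is limited). The gripper opens to 91 mm and grips with 3 to 60 N. Pads are 32 mm wide; open, the fingers measure 118 mm over their backs; the gripper's body (76 mm by 178 mm) begins 60 mm behind the grasp point.
Start: joints at [74.083, 18.312, 89.639, -0, 72.044, -1.146], TCP at [0.147, 0.556, 0.214] pointing down, gripper open.
Joint ranges: [-177.97, 177.97], [-48.28, 115.42], [12.27, 149.76], [-77.06, 257.06], [2.81, 150.46], [-146.56, 146.56]. Speed limits (degrees/s): [147.25, 147.25, 180, 180, 180, 180].

INTERFACE

Orientations are given as [roll, pitch, yaw] about the fixed x, y, z axes, in that order (R = Rz(yaw) Ry(pitch) Rx(roll)).
In Python, from cell import * gives the robot as it stands.
- The arm moves only by the tool send_rows, never from a script. Its argument "steps" is one flat list of numbers, 7 for each row, row after row: the shift along the tool's x, y, z in cm, then the turn, a rotation vector about the tool's x, y, z in rad, then the opening, from 0 (shut) to 1 (fully open). A call has 1 to 5 rows; each row is the pose to reach, as a shift and turn from the pose measured when the call began, along the tool's axes at that moment; what a row does not reach only later rows make up. A row lasts 1/12 s, in which the tool goes at most 41.7 mm and 7.16 degrees, less where a joint would pass 70% of its speed; a pose out of reach is approached as far as the arm can. A call with a gripper value outside its range is refused whole. The fingers move at their own pace and stop on an object; "squeeze" is the grip in N (left out, the last holds). Time passes only in rows, so rows that repeat a pose let the fingers close. It gives the time, the measured TCP pose, the force and the opening at its end, in the units of the state.
- state(): the state, without advancing time (a new reading comes with each control period).
- grab_frame(name): name is "scene" or "top"; returns a dict with "frame" (400x640x3 uint8, blue, green, red), "z_map" (400x640 float32, m along the optical axis (not along the pixel's ray), 0 where there is no reading), "mtx" (3x3 intrinsics, pixels), "k1" (the pictures are not rectified: a ray, as slopes to the right and down, at radius r is drawn at 1 + k1 r^2 times it, then the intrinsics apply), "world_from_camera" (4x4, takes a point from camera to world coordinates). Camera axes: x right, y down, z forward; pixel columns grow to the right and rows downward; lengths in m; the calibration is good to about 2 mm. A picture is of the moment at which its call begins.
- close_job(): hands the job in, once; it reports no verdict.
Trained networks look in a picture, given as the dict that the camera call returned (one of the last four; its "shot" number tells which), for a name from the list of things; names that differ only in an ending like _2 or _b are one class to them, and where a whole thing is asked for, a point or a joint stands for the part that bears it (a point fixed in the world has none). Each returns a list of dicts, best first, with "score" (0 to 1); they miss things now and then, are a little off and sometimes report something else, mostly with a low value. They report only what shows in the picture. A call takes as long as a camera call. They do not tell look-alikes from the thing itself.
- outline_of(name, picture): "region" (400x640 bool, what is visible of it) and "centre" ([row, column] in pixels, amid what is visible of it).
- mark_of(name, picture): "centre" ([row, column] in pixels: a listed point, or the origin of a listed thing).
The state is a dict: "time": time; "joints": joint angles; "joint_velocities": joint speeds; "tau": joint torques, N m; "eef_pos": TCP position; "ee_rot": TCP orientation; "force": force on the tool from outside, world axes, zero at the start; "torque": the same for the moment, N m; "gripper_width": opening from 0.0 (shut) to 1.0 (fully open).
Only numpy, scipy, OpenCV 4.12 (cv2) and the standard library are available. Lean on these libraries where they do the work, as an engineer would, in place of code of your own. Each camera call takes 0.05 s, during which the arm holds its last target. There are 200 camera calls.

## Working session

There is one attempt and no reset: what is moved stays moved. The work goes in short steps, Python scripts to look and compute and a tool call to move; the robot and the scene stay as the last step left them, time stands still between calls to the robot, and variables do not carry over. Pictures are saved under pics/ and viewed, about 8 in all and at most 12, crops included, and the job is handed in when it is done.

Besides the shell and the picture viewer there is one more tool, called after ">>>" by a JSON object that holds its "method" and its "body", one argument or row to a line. send_rows: Moves the arm, as the interface text tells. Its arguments: {"type":"object","properties":{"steps":{"type":"array","items":{"type":"number"}},"squeeze":{"type":"number"}},"required":["steps"]}

```bash
mkdir -p pics; cat > h.py <<'E'
from cell import *
import numpy as np, cv2
def cloud(d):
    K=d["mtx"];h,w=d["z_map"].shape
    u,v=np.meshgrid(np.arange(w),np.arange(h))
    p=np.stack([u,v],-1).reshape(-1,1,2).astype(np.float64)
    D=np.array([d["k1"],0,0,0,0.])
    s=cv2.undistortPoints(p,np.array(K),D).reshape(h,w,2)
    z=d["z_map"];P=np.dstack([s[...,0]*z,s[...,1]*z,z])
    T=np.array(d["world_from_camera"]);W=P@T[:3,:3].T+T[:3,3]
    W[z<=0]=np.nan
    return W
E
python3 - <<'E'
from h import *
for n in ["top","scene"]:
    d=grab_frame(n);cv2.imwrite(f"pics/{n}0.png",d["frame"]);W=cloud(d)
    np.savez(f"{n}0.npz",W=W,f=d["frame"])
    print(n,np.array(d["world_from_camera"])[:3].round(3).tolist())
    for k in ["empty_tray_mid","empty_tray_end","full_tray_mid","short_tray_mid"]:
        print(k,"mark",[(np.round(m["centre"],0).tolist(),round(m["score"],2)) for m in mark_of(k,d)][:3],
        "out",[(np.round(m["centre"],0).tolist(),round(m["score"],2)) for m in outline_of(k,d)][:4] if k!="empty_tray_end" else "")
E
```

```text
top [[-0.029, -0.992, 0.126, 0.27], [-1.0, 0.028, -0.011, 0.137], [0.008, -0.126, -0.992, 1.424]]
empty_tray_mid mark [([256.0, 255.0], 0.9), ([252.0, 172.0], 0.89), ([218.0, 336.0], 0.8)] out [([189.0, 260.0], 0.9), ([254.0, 257.0], 0.85), ([221.0, 336.0], 0.62), ([252.0, 173.0], 0.55)]
empty_tray_end mark [([211.0, 252.0], 0.93), ([239.0, 240.0], 0.93), ([208.0, 313.0], 0.88)] out 
full_tray_mid mark [([151.0, 443.0], 0.64)] out [([154.0, 442.0], 0.97)]
short_tray_mid mark [([152.0, 353.0], 0.86)] out [([154.0, 358.0], 0.59)]
scene [[0.719, 0.587, -0.372, 0.82], [0.695, -0.604, 0.391, -0.303], [0.004, -0.54, -0.842, 0.928]]
empty_tray_mid mark [([94.0, 389.0], 0.84), ([196.0, 300.0], 0.63), ([131.0, 326.0], 0.55)] out [([130.0, 332.0], 0.69), ([196.0, 301.0], 0.65), ([167.0, 377.0], 0.55)]
empty_tray_end mark [([132.0, 354.0], 0.92), ([156.0, 358.0], 0.8), ([189.0, 326.0], 0.62)] out 
full_tray_mid mark [([326.0, 254.0], 0.9)] out [([325.0, 252.0], 0.83)]
short_tray_mid mark [([261.0, 336.0], 0.83), ([152.0, 360.0], 0.21)] out [([259.0, 334.0], 0.78)]
```

View pics/top0.png

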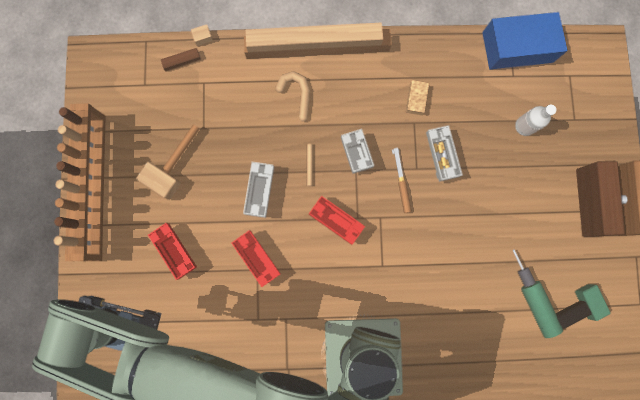

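View pics/scene0.png

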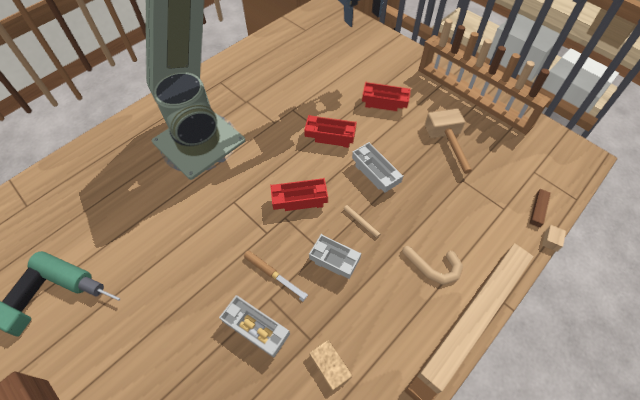

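Top view, candidates for the empty tray: the grey tray at (189,260), which is right; red look-alikes at (252,172), (256,257) and (220,336); the short grey tray at (152,357); and the ferrule tray at (153,444). I'll measure the three grey trays from depth and check a close crop.

```bash
cat >> h.py <<'E'
def rim(W,c,zmin=.046,zmax=.075,r=.11):
    """rect of points in height band around xy c: centre, lengths, yaw (long axis, nearest +x)"""
    m=(W[...,2]>zmin)&(W[...,2]<zmax)&(np.hypot(W[...,0]-c[0],W[...,1]-c[1])<r)
    m=cv2.morphologyEx(m.astype(np.uint8),cv2.MORPH_CLOSE,np.ones((3,3)))
    n,l,s,_=cv2.connectedComponentsWithStats(m)
    k=1+np.argmax(s[1:,4]); P=W[(l==k)];P=P[np.isfinite(P[:,2])&(P[:,2]>zmin)]
    (cc,(a,b),an)=cv2.minAreaRect((P[:,:2]*1000).astype(np.float32))
    if a<b: an+=90;a,b=b,a
    an=(an+90)%180-90
    return np.round(cc,1),round(a,1),round(b,1),round(an,1),len(P),np.round(np.median(P[:,2])*1000,1)
E
python3 - <<'E'
from h import *
for n,px in {"top":[(189,260),(152,357),(153,444)],"scene":[(167,377),(259,334),(325,252)]}.items():
    d=np.load(n+"0.npz");W=d["W"]
    for v,u in px:
        w=W[v-4:v+5,u-4:u+5].reshape(-1,3);c=np.nanmedian(w,0)
        print(n,c.round(3),rim(W,c))
f=np.load("top0.npz")["f"];g=np.load("scene0.npz")["f"]
A=cv2.resize(f[110:230,230:480],(800,384),interpolation=cv2.INTER_CUBIC)
B=cv2.resize(g[135:215,340:420],(210,210),interpolation=cv2.INTER_CUBIC);C=cv2.resize(g[290:370,205:305],(263,210),interpolation=cv2.INTER_CUBIC)
E_=np.zeros((210,800,3),np.uint8);E_[:,:210]=B;E_[:,220:483]=C
cv2.imwrite("pics/crop1.png",np.vstack([A,E_]))
W=np.load("top0.npz")["W"];m=(W[...,0]>.25)&(W[...,0]<.75)&(abs(W[...,1]-.1)<.4);print("table",np.nanmedian(W[m][:,2]))
E
```

```text
top [0.474 0.274 0.004] (array([468.7, 275.4]), 145.4, 60.8, -9.9, 423, np.float64(56.7))
top [ 0.573 -0.003  0.003] (array([568.5,   1.6]), 109.2, 60.9, 15.7, 376, np.float64(56.6))
top [ 0.562 -0.249  0.017] (array([ 554.3, -240. ]), 145.1, 61.1, 11.3, 446, np.float64(55.3))
scene [0.454 0.291 0.008] (array([463.6, 269.5]), 146.6, 63.7, -10.0, 536, np.float64(55.0))
scene [0.557 0.002 0.003] (array([563.8,  -3.6]), 108.6, 62.4, 15.4, 583, np.float64(55.9))
scene [ 0.54  -0.247  0.021] (array([ 551.6, -245.5]), 144.2, 61.0, 11.5, 718, np.float64(56.8))
table 0.0011597420093356625
```

View pics/crop1.png

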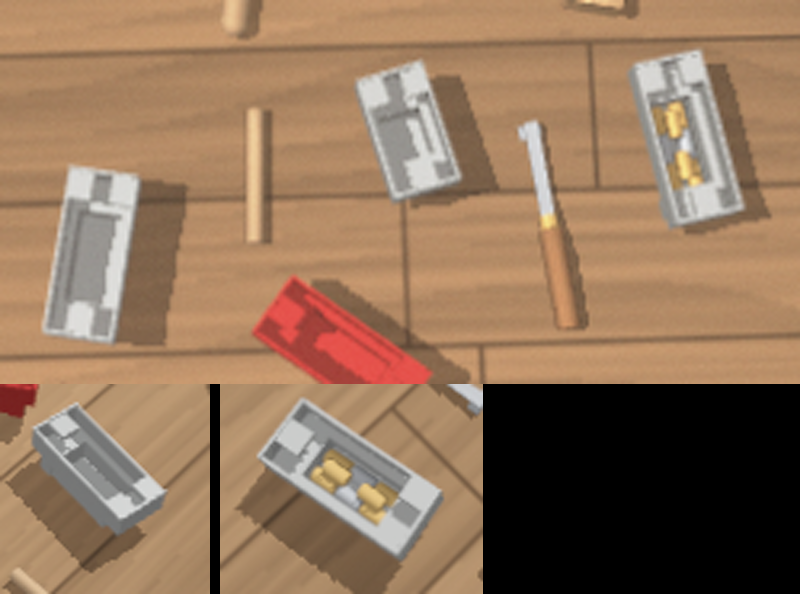

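Crop: the grey empty tray has two corner lugs at the far (+x) end and one mid lug near the robot, so the choice is confirmed. The ferrule tray faces the same way.

```bash
cat >> h.py <<'E'
from scipy.spatial.transform import Rotation as Ro
def go(xyz,yaw,show=True):
    """tool shift (cm) and turn (rad) to reach world xyz (m), pointing down with tool x at yaw"""
    s=state();R=Ro.from_euler("xyz",s["ee_rot"],degrees=True)
    T=Ro.from_euler("xyz",[180,0,yaw],degrees=True)
    print("t",round(s["time"],2),"pos",np.round(s["eef_pos"],4),"rot",np.round(s["ee_rot"],1),"J",np.round(s["joints"],0),"F",np.round(s["force"],1),"w",round(s["gripper_width"],3))
    print("shift",np.round(R.inv().apply(np.array(xyz)-s["eef_pos"])*100,2),"turn",np.round((R.inv()*T).as_rotvec(),3))
E
python3 - <<'E'
from h import *
go([.466,.2725,.12],-10)
go([.466,.2725,.12],170)
E
```

```text
t 0.8 pos [0.1466 0.556  0.214 ] rot [180.    0.  165.2] J [74. 18. 90.  0. 72. -1.] F [-0.6 -0.4 -0.3] w 1.001
shift [-38.11 -19.27   9.4 ] turn [ 0.    -0.     3.058]
t 0.8 pos [0.1466 0.556  0.214 ] rot [180.    0.  165.2] J [74. 18. 90.  0. 72. -1.] F [-0.6 -0.4 -0.3] w 1.001
shift [-38.11 -19.27   9.4 ] turn [ 0.     0.    -0.083]
```

>>> {"method": "send_rows", "body": {
  "steps": [-38.1, -19.3, 7, 0, 0, -0.083, 1, -38.1, -19.3, 7, 0, 0, -0.083, 1, -38.1, -19.3, 7, 0, 0, -0.083, 1, -38.1, -19.3, 7, 0, 0, -0.083, 1, -38.1, -19.3, 7, 0, 0, -0.083, 1]
}}

```text
time: 1.22
eef_pos: [0.3013, 0.4181, 0.1802]
ee_rot: [180.0, 0.0, 170.0]
force: [0.2, 0.4, 0.5]
gripper_width: 1.0
```

```bash
python3 -c "
from h import *
go([.466,.2725,.12],170)"
```

```text
t 1.22 pos [0.3013 0.4181 0.1802] rot [180.   0. 170.] J [ 53.  14. 100.  -0.  65. -27.] F [0.2 0.4 0.5] w 1.0
shift [-18.74 -11.49   6.02] turn [0.001 0.    0.001]
```

>>> {"method": "send_rows", "body": {
  "steps": [-18.7, -11.5, 6, 0, 0, 0, 1, -18.7, -11.5, 6, 0, 0, 0, 1, -18.7, -11.5, 6, 0, 0, 0, 1, -18.7, -11.5, 6, 0, 0, 0, 1, -18.7, -11.5, 6, 0, 0, 0, 1]
}}

```text
time: 1.63
eef_pos: [0.4519, 0.2844, 0.1254]
ee_rot: [179.9, 0.1, 170.0]
force: [0.8, 0.2, -0.2]
gripper_width: 1.002
```

>>> {"method": "send_rows", "body": {
  "steps": [0, 0, 0, 0, 0, 0, 1, 0, 0, 0, 0, 0, 0, 1]
}}

```text
time: 1.8
eef_pos: [0.4529, 0.2827, 0.1247]
ee_rot: [180.0, -0.0, 169.8]
force: [-0.2, -0.7, -0.0]
gripper_width: 1.0
```

```bash
python3 -c "
from h import *
go([.466,.2725,.024],170)
d=grab_frame('scene');e=grab_frame('top')
cv2.imwrite('pics/a1.png',np.vstack([cv2.resize(d['frame'][60:240,280:460],(560,560))[:290*1],cv2.resize(e['frame'][130:240,200:420],(560,280))]))"
```

```text
t 1.8 pos [0.4529 0.2827 0.1247] rot [180.   -0.  169.8] J [ 31.  19. 103.   0.  58. -49.] F [-0.2 -0.7 -0. ] w 1.0
shift [-1.47 -0.77 10.07] turn [ 0.    -0.    -0.004]
```

View pics/a1.png

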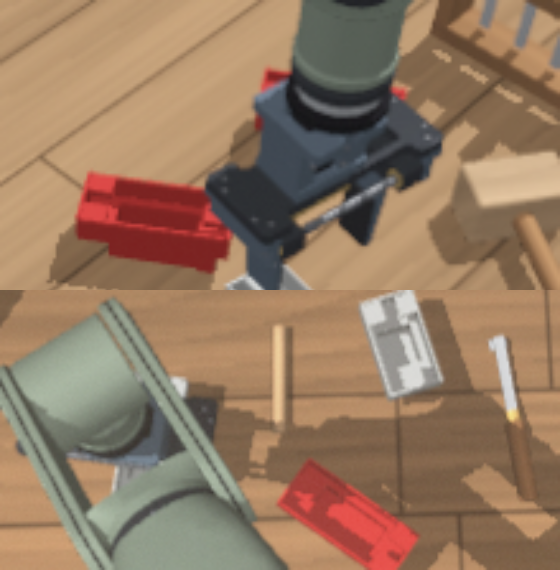

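The jaws straddle the tray's width (scene part, about (265,270)), and the body clears the red trays. I'll align, then descend.

>>> {"method": "send_rows", "body": {
  "steps": [-1.5, -0.8, 0, 0, 0, -0.004, 1, -1.5, -0.8, 3, 0, 0, -0.004, 1, -1.5, -0.8, 6.5, 0, 0, -0.004, 1, -1.5, -0.8, 9, 0, 0, -0.004, 1, -1.5, -0.8, 10.1, 0, 0, -0.004, 1]
}}

```text
time: 2.32
eef_pos: [0.4621, 0.2749, 0.022]
ee_rot: [-179.9, -0.2, 170.4]
force: [0.5, -0.8, 0.4]
gripper_width: 0.998
```

```bash
python3 -c "
from h import *
go([.466,.2725,.024],170)"
```

```text
t 2.32 pos [0.4621 0.2749 0.022 ] rot [-179.9   -0.2  170.4] J [ 29.  26. 109.   0.  45. -51.] F [ 0.5 -0.8  0.4] w 0.998
shift [-0.43 -0.17 -0.2 ] turn [-0.001 -0.003  0.006]
```

>>> {"method": "send_rows", "body": {
  "steps": [-0.4, -0.2, -0.2, 0, -0.003, 0.006, 1, -0.4, -0.2, -0.2, 0, -0.003, 0.006, 0.65, -0.4, -0.2, -0.2, 0, -0.003, 0.006, 0.3, -0.4, -0.2, -0.2, 0, -0.003, 0.006, 0.3, -0.4, -0.2, -0.2, 0, -0.003, 0.006, 0.3],
  "squeeze": 25
}}

```text
time: 2.73
eef_pos: [0.4663, 0.273, 0.0253]
ee_rot: [180.0, 0.1, 170.1]
force: [-0.9, 0.4, 0.6]
gripper_width: 0.74
```

>>> {"method": "send_rows", "body": {
  "steps": [0, 0, 0, 0, 0, 0, 0.3, 0, 0, 0, 0, 0, 0, 0.3, 0, 0, 0, 0, 0, 0, 0.3, 0, 0, 0, 0, 0, 0, 0.3, 0, 0, 0, 0, 0, 0, 0.3]
}}

```text
time: 3.15
eef_pos: [0.4667, 0.2733, 0.0263]
ee_rot: [179.9, 0.2, 170.0]
force: [-2.1, -0.2, 6.4]
gripper_width: 0.661
```

Gripped at 60 mm width. Lifting.

>>> {"method": "send_rows", "body": {
  "steps": [0, 0, -2, 0, 0, 0, 0.3, 0, 0, -5, 0, 0, 0, 0.3, 0, 0, -9, 0, 0, 0, 0.3, 0, 0, -13, 0, 0, 0, 0.3, 0, 0, -14, 0, 0, 0, 0.3]
}}

```text
time: 3.57
eef_pos: [0.4691, 0.2746, 0.1722]
ee_rot: [179.5, 0.6, 170.0]
force: [0.9, 0.7, -1.3]
gripper_width: 0.655
```

```bash
python3 -c "
from h import *
go([.553,-.243,.17],11.4)"
```

```text
t 3.57 pos [0.4691 0.2746 0.1722] rot [179.5   0.6 170. ] J [ 29.  17.  98.  -0.  64. -51.] F [ 0.9  0.7 -1.3] w 0.655
shift [-1.722e+01 -4.952e+01 -1.000e-02] turn [ 0.017 -0.009  2.769]
```

>>> {"method": "send_rows", "body": {
  "steps": [-0.7, -2, 0, 0, 0, 0.11, 0.3, -1.4, -4, 0, 0, 0, 0.22, 0.3, -2.1, -6, 0, 0, 0, 0.33, 0.3, -2.8, -8, 0, 0, 0, 0.44, 0.3, -3.4, -9.9, 0, 0, 0, 0.55, 0.3]
}}

```text
time: 3.98
eef_pos: [0.4848, 0.1698, 0.1705]
ee_rot: [179.4, 0.2, 138.2]
force: [-0.5, 0.9, -2.9]
gripper_width: 0.658
```

>>> {"method": "send_rows", "body": {
  "steps": [-1.6, -1.3, 0, 0, 0, 0.11, 0.3, -3.2, -2.6, 0, 0, 0, 0.22, 0.3, -4.9, -4, 0, 0, 0, 0.33, 0.3, -6.5, -5.3, 0, 0, 0, 0.44, 0.3, -8.1, -6.6, 0, 0, 0, 0.55, 0.3]
}}

```text
time: 4.4
eef_pos: [0.5005, 0.0653, 0.169]
ee_rot: [179.5, -0.2, 106.4]
force: [0.4, 0.3, -1.7]
gripper_width: 0.658
```

>>> {"method": "send_rows", "body": {
  "steps": [-2.1, -0.3, 0, 0, 0, 0.11, 0.3, -4.2, -0.6, 0, 0, 0, 0.22, 0.3, -6.2, -0.9, 0, 0, 0, 0.33, 0.3, -8.3, -1.1, 0, 0, 0, 0.44, 0.3, -10.4, -1.4, 0, 0, 0, 0.55, 0.3]
}}

```text
time: 4.82
eef_pos: [0.5157, -0.0394, 0.1673]
ee_rot: [179.8, -0.4, 74.5]
force: [0.7, 0.1, -1.8]
gripper_width: 0.659
```

```bash
python3 -c "
from h import *
go([.553,-.243,.17],11.4)"
```

```text
t 4.82 pos [ 0.5157 -0.0394  0.1673] rot [179.8  -0.4  74.5] J [ -6.  15. 102.   0.  63.   9.] F [ 0.7  0.1 -1.8] w 0.659
shift [-18.62   9.02  -0.35] turn [ 0.    -0.008  1.102]
```

>>> {"method": "send_rows", "body": {
  "steps": [-1.9, 0.9, 0, 0, 0, 0.11, 0.3, -3.8, 1.8, 0, 0, 0, 0.22, 0.3, -5.6, 2.7, 0, 0, 0, 0.33, 0.3, -7.4, 3.6, 0, 0, 0, 0.44, 0.3, -9.3, 4.5, 0, 0, 0, 0.55, 0.3]
}}

```text
time: 5.23
eef_pos: [0.5335, -0.1419, 0.1655]
ee_rot: [-179.9, -0.4, 42.7]
force: [0.0, 0.0, -2.5]
gripper_width: 0.657
```

>>> {"method": "send_rows", "body": {
  "steps": [-1.1, 1.7, 0, 0, 0, 0.11, 0.3, -2.2, 3.4, 0, 0, 0, 0.22, 0.3, -3.4, 5.2, 0, 0, 0, 0.33, 0.3, -4.5, 6.9, 0, 0, 0, 0.44, 0.3, -5.6, 8.7, 0, 0, 0, 0.55, 0.3]
}}

```text
time: 5.65
eef_pos: [0.5505, -0.2446, 0.1634]
ee_rot: [-179.6, -0.1, 10.9]
force: [0.8, -0.9, -2.1]
gripper_width: 0.654
```

>>> {"method": "send_rows", "body": {
  "steps": [0, 0, 0, 0, 0, 0, 0.3, 0, 0, 0, 0, 0, 0, 0.3]
}}

```text
time: 5.82
eef_pos: [0.5495, -0.2452, 0.1615]
ee_rot: [-179.5, 0.0, 10.8]
force: [-0.6, 1.2, -3.0]
gripper_width: 0.657
```

```bash
cat > look.py <<'E'
from h import *
import sys
go([.553,-.243,.13],11.4)
for n,c in [('scene',(.553,-.243)),('top',(.553,-.243))]:
    d=grab_frame(n);W=cloud(d);np.savez(f"{n}{sys.argv[1]}.npz",W=W,f=d['frame'])
    if n=='scene':cv2.imwrite(f'pics/b{sys.argv[1]}.png',cv2.resize(d['frame'][200:400,120:440],(800,500)))
    else:cv2.imwrite(f'pics/t{sys.argv[1]}.png',cv2.resize(d['frame'][100:260,340:540],(750,600)))
    for z in [(.046,.07),(.17,.235)]:
        try:print(n,z,rim(W,c,*z))
        except Exception as e:print(n,z,e)
E
python3 look.py 1
```

```text
t 5.82 pos [ 0.5495 -0.2452  0.1615] rot [-179.5    0.    10.8] J [-25.  23.  90.   0.  67.  54.] F [-0.6  1.2 -3. ] w 0.657
shift [ 0.38 -0.12  3.16] turn [-0.009  0.001 -0.01 ]
scene (0.046, 0.07) (array([ 577.8, -240.4]), 91.4, 60.2, 11.8, 365, np.float64(57.0))
scene (0.17, 0.235) (array([ 591.5, -236.2]), 77.5, 65.6, -70.9, 566, np.float64(191.7))
top (0.046, 0.07) (array([ 541., -219.]), 153.3, 55.8, 32.7, 197, np.float64(55.4))
top (0.17, 0.235) (array([ 611.8, -217.4]), 86.0, 31.7, -58.1, 110, np.float64(191.5))
```

View pics/b1.png

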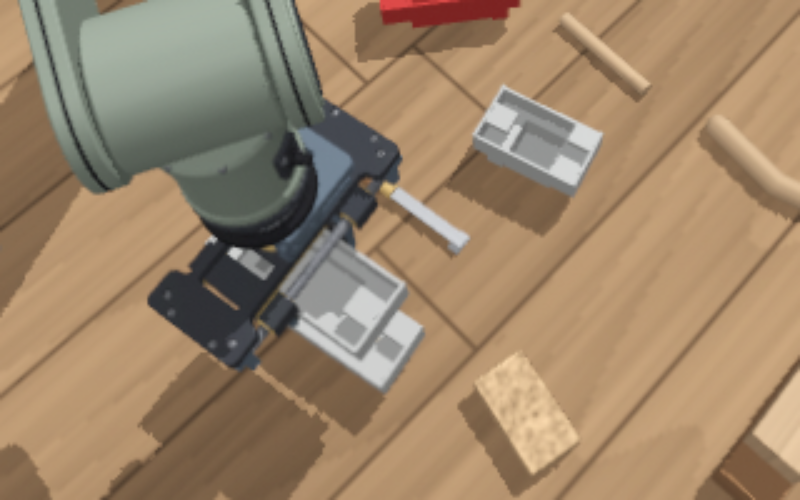

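View pics/t1.png

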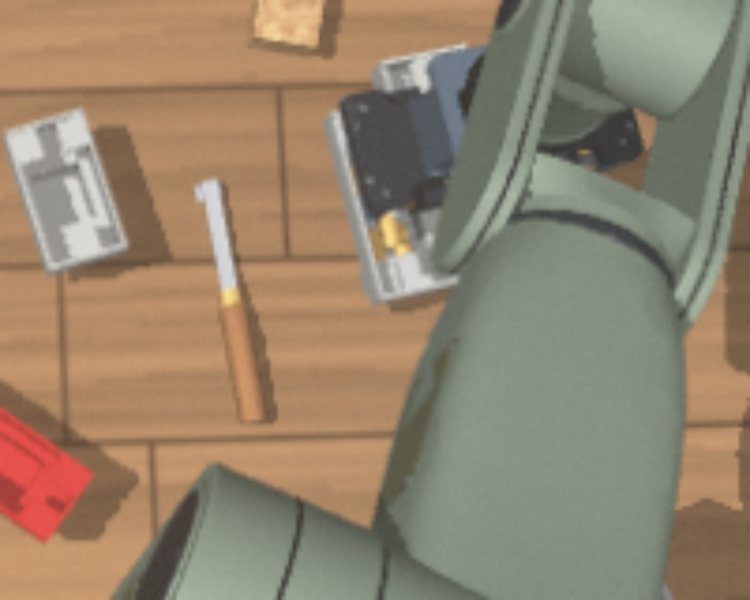

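The held tray is turned, its single lug now at the far end, above the ferrule tray and level-looking (scene part: far edge about (380,310)). I'll compare the two far ends in one camera.

```bash
cat > rel.py <<'E'
from h import *
import sys
k,z0,z1=sys.argv[1],float(sys.argv[2]),float(sys.argv[3])
D=np.load(f"scene{k}.npz");W=D["W"];f=D["f"].astype(int)
a=np.radians(11.5);c=np.array([.5516,-.2455]);R=np.array([[np.cos(a),np.sin(a)],[-np.sin(a),np.cos(a)]])
L=(W[...,:2]-c)@R.T
grey=(f.max(-1)-f.min(-1)<40)&(f.max(-1)>90)
for n,lo,hi in [("lower",.050,.064),("held",z0,z1)]:
    m=(W[...,2]>lo)&(W[...,2]<hi)&grey&(L[...,0]>.03)&(L[...,0]<.13)&(abs(L[...,1])<.06)
    p=L[m]*1000;z=W[m][:,2]*1000
    print(n,len(p),"u max",np.sort(p[:,0])[-6:].round(1),"v",np.sort(p[:,1])[[2,-3]].round(1))
    s=p[:,0]>p[:,0].max()-70
    A=np.c_[p,np.ones(len(p))];co=np.linalg.lstsq(A,z,rcond=None)[0];print(" plane slopes(deg)",np.degrees(co[:2]).round(2),"z mid",np.median(z).round(1))
    print(" rect",cv2.minAreaRect(p.astype(np.float32)))
E
python3 rel.py 1 .185 .21
```

```text
lower 306 u max [71.8 71.8 71.9 72.  72.1 72.2] v [-29.3  29.4]
 plane slopes(deg) [ 2.38 -0.53] z mid 57.1
 rect ((52.13819122314453, 0.36245155334472656), (59.15862274169922, 39.98949432373047), 88.16435241699219)
held 353 u max [70.8 70.9 70.9 71.1 71.1 71.7] v [-33.1  27.2]
 plane slopes(deg) [0.81 0.63] z mid 192.7
 rect ((50.991355895996094, -2.960498809814453), (40.67357635498047, 60.81696319580078), 0.7739633321762085)
```

```bash
python3 -c "
from h import *
go([.550,-.242,.095],11.3)"
```

```text
t 5.92 pos [ 0.5497 -0.2438  0.1623] rot [-179.5   -0.    10.9] J [-25.  23.  90.   0.  67.  54.] F [-0.9  0.3 -2.9] w 0.654
shift [ 0.06 -0.11  6.73] turn [-0.009 -0.    -0.007]
```

>>> {"method": "send_rows", "body": {
  "steps": [0.1, -0.2, 1, -0.009, 0, -0.007, 0.3, 0.1, -0.2, 2.5, -0.009, 0, -0.007, 0.3, 0.1, -0.2, 4, -0.009, 0, -0.007, 0.3, 0.1, -0.2, 5.5, -0.009, 0, -0.007, 0.3, 0.1, -0.2, 6.5, -0.009, 0, -0.007, 0.3]
}}

```text
time: 6.33
eef_pos: [0.5493, -0.2395, 0.0958]
ee_rot: [-179.9, 0.1, 11.4]
force: [0.5, 0.2, -2.6]
gripper_width: 0.656
```

>>> {"method": "send_rows", "body": {
  "steps": [0, 0, 0, 0, 0, 0, 0.3, 0, 0, 0, 0, 0, 0, 0.3]
}}

```text
time: 6.5
eef_pos: [0.5487, -0.2385, 0.0952]
ee_rot: [-179.8, 0.2, 11.5]
force: [-0.4, 0.6, -1.8]
gripper_width: 0.656
```

```bash
python3 look.py 2; python3 rel.py 2 .11 .145
```

```text
t 6.5 pos [ 0.5487 -0.2385  0.0952] rot [-179.8    0.2   11.5] J [-25.  26.  96.   0.  58.  54.] F [-0.4  0.6 -1.8] w 0.656
shift [ 0.32  0.52 -3.48] turn [-0.003  0.003  0.002]
scene (0.046, 0.07) (array([ 588.2, -238.3]), 70.2, 60.0, 11.8, 202, np.float64(57.0))
scene (0.17, 0.235) (array([ 549.1, -241.3]), 179.4, 77.6, -78.9, 2401, np.float64(216.0))
top (0.046, 0.07) (array([ 498.8, -229.7]), 59.9, 30.6, 49.1, 61, np.float64(54.3))
top (0.17, 0.235) (array([ 539.3, -179.8]), 76.9, 62.0, 11.4, 653, np.float64(217.0))
lower 170 u max [71.8 71.9 71.9 71.9 72.  72.3] v [-29.3  29.3]
 plane slopes(deg) [ 0.97 -1.  ] z mid 57.3
 rect ((52.360965728759766, 0.5409317016601562), (59.61622619628906, 40.372039794921875), 87.7322998046875)
held 349 u max [71.5 71.6 71.7 71.7 71.7 71.8] v [-26.5  34.8]
 plane slopes(deg) [-0.89 -0.08] z mid 125.5
 rect ((51.07744216918945, 4.083263397216797), (41.56039047241211, 61.547550201416016), 0.038732197135686874)
```

>>> {"method": "send_rows", "body": {
  "steps": [0, 0.4, 0, 0, 0, 0, 0.3, 0, 0.4, 0, 0, 0, 0, 0.3, 0, 0.4, 0.4, 0, 0, 0, 0.3, 0, 0.4, 0.8, 0, 0, 0, 0.3, 0, 0.4, 0.8, 0, 0, 0, 0.3]
}}

```text
time: 7.02
eef_pos: [0.5499, -0.243, 0.0877]
ee_rot: [-179.9, 0.1, 11.5]
force: [-0.6, 1.5, -2.0]
gripper_width: 0.657
```

```bash
python3 look.py 3; python3 rel.py 3 .1 .13
```

```text
t 7.02 pos [ 0.5499 -0.243   0.0877] rot [-1.799e+02  1.000e-01  1.150e+01] J [-25.  27.  96.   0.  57.  54.] F [-0.6  1.5 -2. ] w 0.657
shift [ 0.29  0.05 -4.24] turn [-0.002  0.002  0.001]
scene (0.046, 0.07) (array([ 565.1, -241.2]), 36.1, 35.1, 11.1, 266, np.float64(65.4))
scene (0.17, 0.235) (array([ 561.7, -245.5]), 183.6, 90.6, -86.8, 2376, np.float64(208.6))
top (0.046, 0.07) (array([ 497.1, -228.9]), 58.7, 27.4, 47.5, 53, np.float64(55.1))
top (0.17, 0.235) (array([ 539.5, -183. ]), 77.2, 59.7, 13.2, 663, np.float64(208.9))
lower 135 u max [71.7 71.8 71.8 71.8 72.  72.1] v [-29.6  28.5]
 plane slopes(deg) [ 0.41 -0.27] z mid 57.4
 rect ((52.54450607299805, 0.3788623809814453), (60.087039947509766, 39.74053955078125), 86.67528533935547)
held 359 u max [71.6 71.6 71.8 71.9 72.  72.5] v [-30.6  29.7]
 plane slopes(deg) [-3.11 -1.12] z mid 118.0
 rect ((51.490074157714844, -0.43064308166503906), (60.331512451171875, 41.59120178222656), 89.60426330566406)
```

View pics/b3.png

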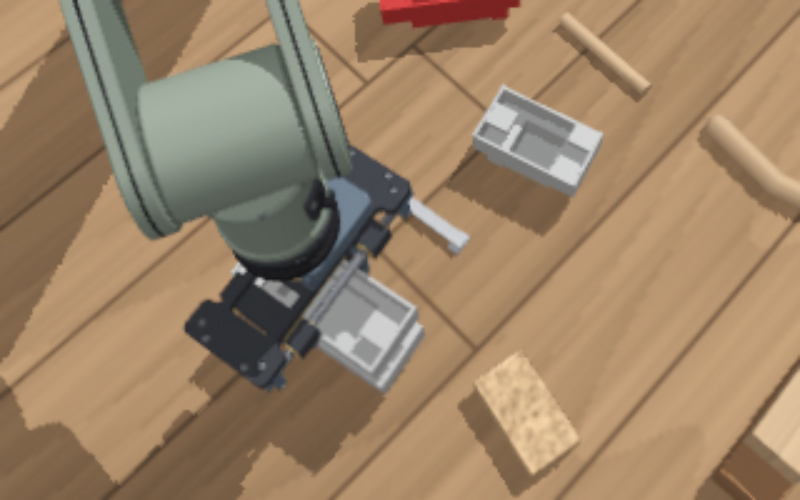

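The trays are aligned within about 1 mm (upper far corner near (415,310)), with roughly 4 mm to go.

>>> {"method": "send_rows", "body": {
  "steps": [0, 0, 0.2, 0, 0, 0, 0.3, 0, 0, 0.3, 0, 0, 0, 0.3, 0, 0, 0.4, 0, 0, 0, 0.3, 0, 0, 0.4, 0, 0, 0, 0.3]
}}

```text
time: 7.45
eef_pos: [0.5501, -0.2431, 0.0839]
ee_rot: [-179.9, 0.1, 11.5]
force: [0.5, 0.2, -2.3]
gripper_width: 0.656
```

>>> {"method": "send_rows", "body": {
  "steps": [0, 0, 0.1, 0, 0, 0, 0.3, 0, 0, 0.2, 0, 0, 0, 0.3, 0, 0, 0.2, 0, 0, 0, 0.3]
}}

```text
time: 7.7
eef_pos: [0.5502, -0.2431, 0.0823]
ee_rot: [-179.9, 0.1, 11.5]
force: [-0.6, 0.9, 1.7]
gripper_width: 0.654
```

Contact (about 4 N upward) at the expected height. Opening partly, then fully.

>>> {"method": "send_rows", "body": {
  "steps": [0, 0, 0.05, 0, 0, 0, 0.68, 0, 0, 0.05, 0, 0, 0, 0.72, 0, 0, 0.05, 0, 0, 0, 0.8, 0, 0, 0.05, 0, 0, 0, 0.9, 0, 0, 0.05, 0, 0, 0, 1]
}}

```text
time: 8.12
eef_pos: [0.5503, -0.2431, 0.0819]
ee_rot: [-179.9, 0.1, 11.5]
force: [-0.2, 0.7, 0.2]
gripper_width: 0.909
```

>>> {"method": "send_rows", "body": {
  "steps": [0, 0, 0, 0, 0, 0, 1, 0, 0, 0, 0, 0, 0, 1, 0, 0, 0, 0, 0, 0, 1, 0, 0, 0, 0, 0, 0, 1]
}}

```text
time: 8.45
eef_pos: [0.5503, -0.2431, 0.0818]
ee_rot: [-179.9, 0.1, 11.5]
force: [0.1, 0.3, -0.3]
gripper_width: 0.999
```

```bash
python3 look.py 4; python3 rel.py 4 .1 .13
```

```text
t 8.45 pos [ 0.5503 -0.2431  0.0818] rot [-1.799e+02  1.000e-01  1.150e+01] J [-25.  27.  96.   0.  57.  54.] F [ 0.1  0.3 -0.3] w 0.999
shift [ 0.26  0.03 -4.82] turn [-0.001  0.001  0.001]
scene (0.046, 0.07) (array([ 565.7, -241. ]), 35.0, 34.8, 11.6, 268, np.float64(60.3))
scene (0.17, 0.235) (array([ 564.2, -244.9]), 182.6, 93.0, -84.7, 2115, np.float64(203.2))
top (0.046, 0.07) (array([ 495.1, -230.7]), 53.1, 27.3, 46.8, 46, np.float64(55.4))
top (0.17, 0.235) (array([ 539.6, -182.7]), 76.6, 60.0, 12.1, 643, np.float64(203.1))
lower 130 u max [71.6 71.7 71.7 71.8 71.8 71.9] v [-29.2  27.6]
 plane slopes(deg) [-4.2   1.83] z mid 58.0
 rect ((51.00768280029297, -0.4888877868652344), (41.76201248168945, 59.434532165527344), 0.14858496189117432)
held 324 u max [72.  72.1 72.1 72.1 72.2 72.3] v [-30.4  29.8]
 plane slopes(deg) [-0.53  0.35] z mid 112.7
 rect ((51.21095275878906, -0.3043327331542969), (60.29471206665039, 42.20132827758789), 89.78536224365234)
```

Height is 112.7 − 57 ≈ 56 mm, and it is centred. Retreating straight up, then clear of the view.

>>> {"method": "send_rows", "body": {
  "steps": [0, 0, -1, 0, 0, 0, 1, 0, 0, -3, 0, 0, 0, 1, 0, 0, -6, 0, 0, 0, 1, 0, 0, -10, 0, 0, 0, 1, 0, 0, -13, 0, 0, 0, 1]
}}

```text
time: 8.97
eef_pos: [0.551, -0.2435, 0.2153]
ee_rot: [180.0, -0.1, 11.5]
force: [0.3, -0.8, 0.1]
gripper_width: 1.001
```

>>> {"method": "send_rows", "body": {
  "steps": [-4, -4, 0, 0, 0, 0, 1, -8, -8, 0, 0, 0, 0, 1, -10, -12, 0, 0, 0, 0, 1, -12, -15, 0, 0, 0, 0, 1, -14, -17, 0, 0, 0, 0, 1]
}}

```text
time: 9.38
eef_pos: [0.3882, -0.1112, 0.2158]
ee_rot: [180.0, -0.1, 11.4]
force: [-0.2, -0.4, 0.2]
gripper_width: 0.998
```

```bash
python3 look.py 5; python3 rel.py 5 .1 .13; python3 -c "
from h import *
for n in ['top','scene']:
    W=np.load(n+'5.npz')['W']
    print(n,'stack',rim(W,(.553,-.243),.1,.135),'short',rim(W,(.566,-.001)),'lower',rim(W,(.553,-.243)))"
```

```text
t 9.38 pos [ 0.3882 -0.1112  0.2158] rot [ 1.80e+02 -1.00e-01  1.14e+01] J [-18.   3. 110.   0.  68.  61.] F [-0.2 -0.4  0.2] w 0.998
shift [13.52 16.18  8.62] turn [ 0.    -0.002  0.001]
scene (0.046, 0.07) (array([ 547.1, -244.7]), 75.0, 34.9, 11.2, 579, np.float64(60.2))
scene (0.17, 0.235) attempt to get argmax of an empty sequence
top (0.046, 0.07) (array([ 557.5, -245.1]), 77.7, 29.3, 10.7, 310, np.float64(59.2))
top (0.17, 0.235) attempt to get argmax of an empty sequence
lower 129 u max [71.8 71.8 71.8 71.8 72.  72.1] v [-29.2  27.8]
 plane slopes(deg) [-2.65  2.05] z mid 57.7
 rect ((51.0330810546875, -0.2970848083496094), (41.99409103393555, 59.432010650634766), 0.22579646110534668)
held 325 u max [72.  72.  72.  72.1 72.2 72.2] v [-30.3  29.7]
 plane slopes(deg) [0.01 0.19] z mid 112.7
 rect ((51.55437469482422, -0.226806640625), (60.6014404296875, 41.25012969970703), 89.85376739501953)
top stack (array([ 555.1, -240.7]), 145.5, 62.3, 11.5, 410, np.float64(111.1)) short (array([568.2,   2.1]), 109.2, 61.5, 15.2, 374, np.float64(56.5)) lower (array([ 557.5, -245.2]), 77.7, 29.5, 11.0, 329, np.float64(59.6))
scene stack (array([ 551.2, -245.6]), 145.2, 60.8, 11.4, 842, np.float64(112.8)) short (array([563.8,  -3.3]), 108.5, 63.3, 15.2, 580, np.float64(56.0)) lower (array([ 547. , -244.8]), 74.4, 36.4, 12.7, 609, np.float64(60.4))
```

View pics/b5.png

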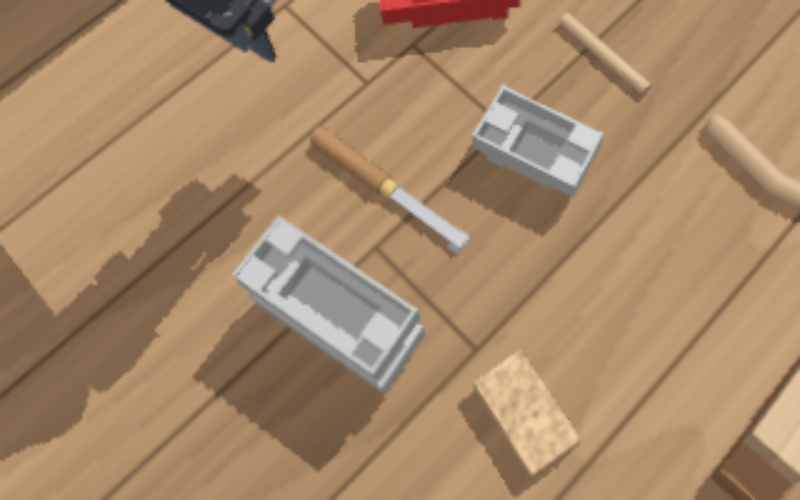

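The tray is stacked level and high, with its single lug at the far end (380,330) and its corner lugs at the near end (260,255). The short tray hasn't moved, and the robot is clear of everything.

```bash
python3 -c "
from cell import *
print(close_job())"
```

```text
the job is handed in; nothing more can be done
None
```

I gripped the grey empty long tray across its width, turned it half a turn and set it on the lugs of the ferrule tray. I then released it, moved the arm clear and handed the job in at about 9.5 s. No verdict was reported.

Last checks, taken before handing in:
- **Position:** the upper tray is centred within about 1 mm in the scene camera and in line within about 1°. The single lug is at the far end, so its ends have changed places.
- **Height and level:** it sits about 55–56 mm higher, so it is stacked rather than nested, and level within about 0.2°.
- **Other trays:** the short tray and the visible far end of the ferrule tray measured within about 1 mm of their starting places.

The two cameras disagree by about 5 mm in absolute position, so I compared positions within one camera. After release, a direct fit of the ferrule tray's rim no longer worked because the upper tray hides most of it. Its position therefore rests on that far end.

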